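# Set and close the quick-release clamp on a well plate

### The arm

A 6-joint arm with a two-finger parallel gripper is mounted at the origin on a cart in front of the work surface, level with it; the furniture and walls round the work are solid. World frame = base frame: x ahead of the robot, y to its left, z up, the work surface at z = 0. Lengths are in m, angles in rad, forces in N, time in s.
With the tool pointing down it reaches from about 0.425 to 0.95 m from the base axis. Payload 3.5 kg.
Tool frame: the origin (TCP) lies midway between the tips of the shut fingers; the grasp point (between the pads) lies 19 mm behind it; z points along the fingers, y is the line along which they close (so a half turn about z gives the same grasp; the last joint's range is limited). The gripper opens to 85 mm and grips with 20 to 120 N. Pads are 22 mm wide; open, the fingers measure 114 mm over their backs; the gripper's body (76 mm by 85 mm) begins 54 mm behind the grasp point. The pads swing forward as they close: fully open they stand 13 mm farther back than shut.
Start: joints at [1.175, 0.286, 1.577, -0, 1.279, -0.15], TCP at [0.164, 0.655, 0.231] pointing down, gripper open.
Joint ranges: [-2.77, 2.77], [-0.9, 2.22], [0.21, 2.48], [-1.53, 4.67], [0.24, 2.81], [-2.84, 2.84]. Speed limits (rad/s): [2.79, 2.79, 3.14, 3.14, 3.14, 3.14].

### API

Orientations are given as a 3x3 rotation matrix whose columns are the frame's x, y, z axes.
In Python, from workcell import manip gives the robot as it stands. The module is installed in compiled form; this text tells all that it offers.
- The arm moves only by the tool servo_tool, never from a script. Its argument "targets" is a list of rows, each an object with "xyz": the shift along the tool's x, y, z in mm, a list of three; "turn": the turn about the tool's z in rad. A call has 1 to 20 rows; each row shifts and turns the commanded pose from where the row before left it, along the tool's axes as they then stand; what a row does not reach is not made up. A row lasts 1/12 s, in which the tool goes at most 41.7 mm and 7.16 degrees, less where a joint would pass 70% of its speed; a pose out of reach is approached as far as the arm can. A call with a gripper value outside its range is refused whole. "gripper" is the opening in per cent of the stroke, from 0 (shut) to 100 (fully open), set as the call begins (left out, the last holds). The fingers move at their own pace and stop on an object; the grip force is fixed at half the most. Time passes only in rows, so rows that do not move let the fingers close. It gives the time, the measured TCP pose, the force, the opening and the grip force at its end, in the units of the state.
- manip.read_state(): the state, without advancing time (a new reading comes with each control period).
- manip.read_camera(name): name is "side" or "top" or "wrist"; returns a dict with "pixels" (480x640x3 uint8, red, green, blue), "depth" (480x640 float32, m along the optical axis (not along the pixel's ray), 0 where there is no reading), "mtx" (3x3 intrinsics, pixels), "extrinsics" (4x4, takes a point from world to camera coordinates); the wrist camera has in their place "tool_from_camera" (4x4, takes a point from camera to tool coordinates, whose origin is the TCP and whose axes are the flange's). Camera axes: x right, y up, looking along -z (the intrinsics and any distortion apply to the point x, -y, -z); pixel columns grow to the right and rows downward; lengths in m; the calibration is good to about 2 mm. The wrist camera is an equidistant fisheye: a pixel r from the principal point sees the ray r / f radians off the axis. A picture is of the moment at which its call begins: read the wrist's pose just before it.
- manip.hand_in(): hands the job in; it is judged then, once.
The state is a dict: "time_s": time; "qpos": joint angles; "qd": joint speeds; "effort": joint torques, N m; "eef_pos": TCP position; "ee_rot": TCP orientation; "force": force on the tool from outside, world axes, zero at the start; "torque": the same for the moment, N m; "grip_width": finger opening in m; "gripper_force": force on a finger pad.
Only numpy, scipy, OpenCV 4.12 (cv2) and the standard library are available. Lean on these libraries where they do the work, as an engineer would, in place of code of your own. Each camera call takes 0.05 s, during which the arm holds its last target. There are 200 camera calls.

### The job

The quick-release clamp over the well plate is slackened right off. Screw its round adjuster nut down until the cam lever first meets firm resistance about halfway through its swing, then press the lever gently all the way closed, so that the foot holds the plate firmly without overloading it. Never work the nut while the lever is closed, and leave the plate in its nest and the things around where they are.

Things in the scene. Friction and masses are not known exactly. Their poses are not given: they have to be found in the camera images.
- plate_clamp: quick-release plate clamp, fixed to the worktop: aluminium base 160 x 255 x 12 mm. Origin on the worktop, mid-width, 110 mm from its right and 145 mm from its left edge; x points away from the robot's side, y left, z up; yaw varies. In its frame: plate and the foot (rubber, 32 mm across, on an arm) at (0, -55) mm, guide posts and head at (0, 30), lever at (-45, 120)
- clamp_head: grey cross-bar 66 x 36 x 12 mm on two guide posts, fixed to the base, with all it carries: the adjuster nut above it, the arm with the foot under it. Origin: centre of its underside, 82 mm above the worktop (its top: 94 mm). Arm and foot only slide up and down
- nut_center (a point): centre of the adjuster nut: round, black, fluted, 38 mm across, 24 mm high, axis vertical, on a 20 mm thick neck; centre 132 mm above the worktop with the lever open (sinks up to 12 mm with the cam); fingertips beside it may go down to 96 mm. Clockwise from above tightens: lowers the foot 3.18 mm/rad (20 mm a turn). Stays where left; turns with 0.45 to 0.7 N m: grip with 40 N or more
- lever_mount: grey bearing block 30 x 16 x 46 mm on the base, carrying the cam lever on its left. Origin on the base's top, 28 mm under the lever's axis, 14 mm right of the lever's middle plane; axes as the clamp. The free lever stays where left and needs about 0.07 N m (1 N at the paddle) to move; once the foot bears on the plate it resists clearly more, and may spring back a little when let go
- lever_pivot (a point): point on the lever's axis (along the clamp's y) in the lever's middle plane, 40 mm above the worktop. The lever is a plain steel bar, 92 mm long from the axis, 10 mm thick, 13 mm wide, with a 20 mm wide paddle from 56 to 92 mm
- lever_tip (a point): middle of the lever's paddle, 75 mm from its axis; moves with the lever. Resisting torque = foot force x cam slope, give or take friction (0.07 N m + 1 mm x foot force, either way when at rest); the slope is 14 mm/rad near halfway. Foot force: about 11 N per mm that the foot is lowered after it touches the plate
- cam_lever (a joint): lever angle, rad: 0 = open, standing straight up; swings towards the clamp's +x and down to 1.5 = fully closed, lying level. Halfway is 0.75. Its cam lowers arm and foot by 1.0, 3.6, 7.0, 10.0, 11.8, 12.0, 11.7 mm at 0.25, 0.5, 0.75, 1.0, 1.25, 1.36, 1.5 rad; beyond 1.36 (dead centre) it holds itself closed. Hard stops at 0 and 1.5
- well_plate: clear 96-well plate, 127 x 85 x 13 mm, loose in the nest of the base, long side along the clamp's x, origin at the centre of its underside. At the start, lever open, the foot hangs 9 to 18 mm above its top (far too slack; how much is not measured)
- petri_dish: bystander: closed petri dish, 66 mm across, 16 mm high, origin centre of its underside
- tape_roll: bystander: roll of label tape, 66 mm across, 19 mm high, origin centre of its underside
- marker: bystander: marker pen lying on the worktop, 132 x 12 x 13 mm, origin centre of its underside

How it is judged:
At the end, for the whole second after the job is handed in: the cam lever is fully closed (beyond 1.40 rad) and stays so by itself, the foot presses on the plate with 40 to 84 N (which a first touch at about 35 to 55 % of the lever's swing gives), and the plate still lies flat in its nest (moved less than 6 mm) (value of joint cam_lever above 1.4 rad and contact force between clamp_head and well_plate between 40 and 84 N and distance of well_plate from where it was at the start of the episode below 0.006 m and angle between well_plate's own z axis and vertical below 0.05 rad and velocity of joint cam_lever below 0.05 rad/s).
It fails at once if the foot overloads the plate (more than 105 N) (contact force between clamp_head and well_plate above 105 N).
It fails at once if the lever is forced with more than 25 N (contact force between the fingers and lever_mount above 25 N).
It fails at once if the nut is worked while the lever is closed (beyond 1.36 rad) (value of joint cam_lever above 1.36 rad and contact force between the fingers and clamp_head above 2 N).
It fails at once if the plate is pushed out of place (10 mm) (distance of well_plate from where it was at the start of the episode above 0.01 m).
It fails at once if a bystander is shoved more than 30 mm (distance of any of petri_dish, tape_roll, marker from where it was at the start of the episode above 0.03 m).
It also fails if it takes over 72 s, if anything falls off the work surface, if the arm or the gripper's body presses on something with over 40 N, if the wrist force passes 120 N, or if a joint passes its speed limit or range.

## Working session

There is one attempt and no reset: what is moved stays moved. The work goes in short steps, Python scripts to look and compute and a tool call to move; the robot and the scene stay as the last step left them, time stands still between calls to the robot, and variables do not carry over. Pictures are saved under pics/ and viewed, at most 10 in all, crops included, and the job is handed in when it is done.

Besides the shell and the picture viewer there is one more tool, called after ">>>" by a JSON object that holds its "api" and its "payload", one argument or row to a line. servo_tool: Moves the arm, as the interface text tells. Its arguments: {"type":"object","properties":{"targets":{"type":"array"},"gripper":{"type":"number"}},"required":["targets"]}

```bash
mkdir -p pics; cat > h.py <<'E'
import numpy as np, cv2
from workcell import manip
def save(n,f):
    d=manip.read_camera(n); cv2.imwrite(f,d["pixels"][:,:,::-1]); np.savez(f[:-4]+'.npz',**d); return d
def world(d,depth=None):
    # world points of all pixels from depth (fixed cams)
    K,E=d["mtx"],d["extrinsics"]; z=d["depth"]; v,u=np.mgrid[0:480,0:640]
    p=np.stack([(u-K[0,2])/K[0,0]*z,-(v-K[1,2])/K[1,1]*z,-z,np.ones_like(z)],-1)
    return (p@np.linalg.inv(E).T)[...,:3]
E
python3 - <<'E'
from h import *
for n in("top","side"):
    d=save(n,f"pics/{n}1.png"); print({k:(v.shape if hasattr(v,'shape') and v.size>16 else v) for k,v in d.items()})
s=manip.read_state(); print(s)
E
```

```text
{'pixels': (480, 640, 3), 'depth': (480, 640), 'mtx': array([[563.05304396,   0.        , 323.29498964],
       [  0.        , 563.05304396, 230.49830184],
       [  0.        ,   0.        ,   1.        ]]), 'extrinsics': array([[ 0.02343705, -0.99957178, -0.01752054,  0.04669438],
       [ 0.98127226,  0.01964924,  0.19162112, -0.52673305],
       [-0.1911948 , -0.02168345,  0.98131258, -1.13825503],
       [ 0.        ,  0.        ,  0.        ,  1.        ]])}
{'pixels': (480, 640, 3), 'depth': (480, 640), 'mtx': array([[598.99331891,   0.        , 330.35520828],
       [  0.        , 598.99331891, 240.00160113],
       [  0.        ,   0.        ,   1.        ]]), 'extrinsics': array([[-9.99946197e-01, -1.03107446e-02, -1.13650595e-03,
         5.00343869e-01],
       [ 4.04976529e-03, -4.88903021e-01,  8.72328743e-01,
        -6.19912194e-02],
       [-9.55000010e-03,  8.72277206e-01,  4.88918473e-01,
        -1.16265665e+00],
       [ 0.00000000e+00,  0.00000000e+00,  0.00000000e+00,
         1.00000000e+00]])}
{'time_s': 0.1, 'qpos': array([ 1.17499941e+00,  2.87092831e-01,  1.57804691e+00, -3.78799715e-05,
        1.27861446e+00, -1.49971822e-01]), 'qd': array([ 0.00033414, -0.00260397, -0.00327571, -0.00096784,  0.00317789,
        0.00217941]), 'effort': array([ 6.11089417e-04, -4.07300091e+01, -2.93698293e+01, -1.55670605e-04,
        3.48892027e-03, -2.11009177e-05]), 'eef_pos': array([0.16399154, 0.6541523 , 0.23006617]), 'ee_rot': array([[-9.69939414e-01,  2.43345216e-01, -7.99902396e-04],
       [ 2.43346362e-01,  9.69937377e-01, -2.00842689e-03],
       [ 2.87114157e-04, -2.14270573e-03, -9.99997663e-01]]), 'force': array([-1.09400167, -0.87314227, -0.01494203]), 'torque': array([ 0.00053736, -0.03768291,  0.00050262]), 'gripper_force': 0.0, 'grip_width': 0.08566032697957289}
```

View pics/top1.png

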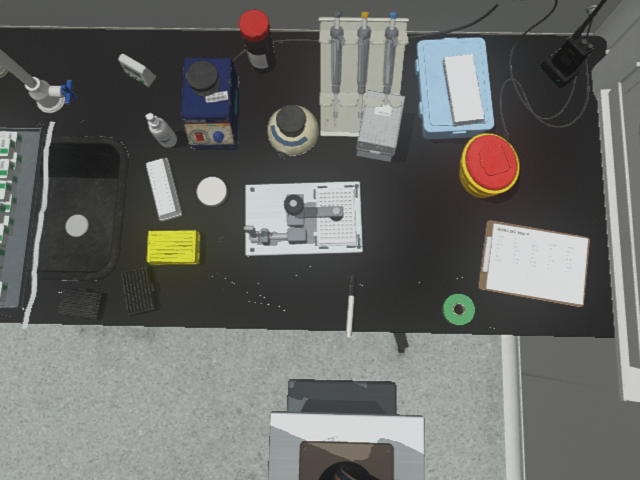

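View pics/side1.png

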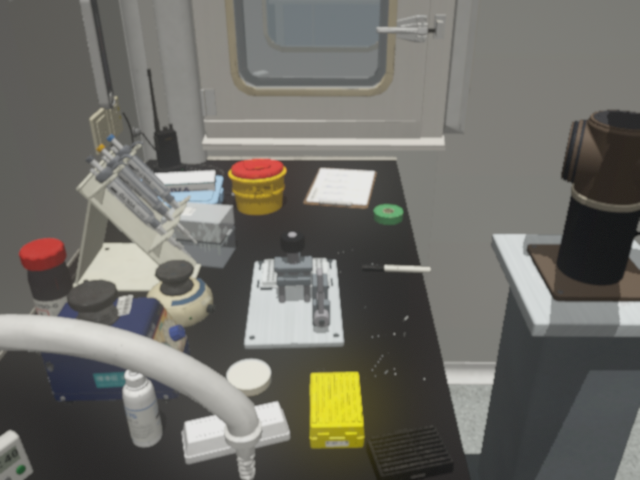

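```bash
python3 - <<'E'
from h import *
d=dict(np.load("pics/top1.npz")); W=world(d); im=d["pixels"]
# base: bright pixels with z 5..20mm
hsv=cv2.cvtColor(im,cv2.COLOR_RGB2HSV)
roi=np.zeros((480,640),bool); roi[170:270,230:375]=1
m=roi&(W[...,2]>0.006)&(W[...,2]<0.2)&(d["depth"]>0)
c,n=max(((c,cv2.contourArea(c)) for c in cv2.findContours(m.astype(np.uint8),0,2)[0]),key=lambda t:t[1])
b=m&(W[...,2]<0.03)
r=cv2.minAreaRect((W[b][:,:2]*1000).astype(np.float32)); print("base rect mm",r,cv2.boxPoints(r), "z",np.median(W[b][:,2]))
for a,(lo,hi) in {"nut":(.136,.155),"head":(.088,.10),"high":(.10,.13)}.items():
    q=m&(W[...,2]>lo)&(W[...,2]<hi)
    k,l,st,ce=cv2.connectedComponentsWithStats(q.astype(np.uint8))
    for i in range(1,k):
        if st[i,4]>8:
            P=W[l==i]; print(a,st[i],P.min(0).round(4),P.max(0).round(4),P.mean(0).round(4))
big=cv2.resize(im[165:275,225:385][:,:,::-1],None,fx=5,fy=5,interpolation=cv2.INTER_CUBIC); cv2.imwrite("pics/crop1.png",big)
E
```

```text
base rect mm ((559.67724609375, 109.37532043457031), (220.75999450683594, 308.952880859375), 0.46779218316078186) [[448.0397   262.94543 ]
 [450.56216  -45.997166]
 [671.3148   -44.194794]
 [668.79236  264.7478  ]] z 0.01320278722288204
nut [283 194  21  21 305] [0.5409 0.0971 0.1363] [0.5806 0.1364 0.1504] [0.56   0.1164 0.144 ]
head [286 194   7   4   9] [0.5875 0.124  0.0886] [0.594  0.1362 0.0972] [0.5913 0.1308 0.0924]
head [297 194   7   7  23] [0.5804 0.1005 0.0889] [0.5939 0.1133 0.0982] [0.5893 0.1048 0.0929]
head [287 209  18  17 202] [0.5275 0.0972 0.088 ] [0.5626 0.1327 0.1   ] [0.5396 0.115  0.0937]
high [245 226  11   7  39] [0.5078 0.1944 0.1014] [0.5173 0.2123 0.13  ] [0.5102 0.2011 0.1178]
```

View pics/crop1.png

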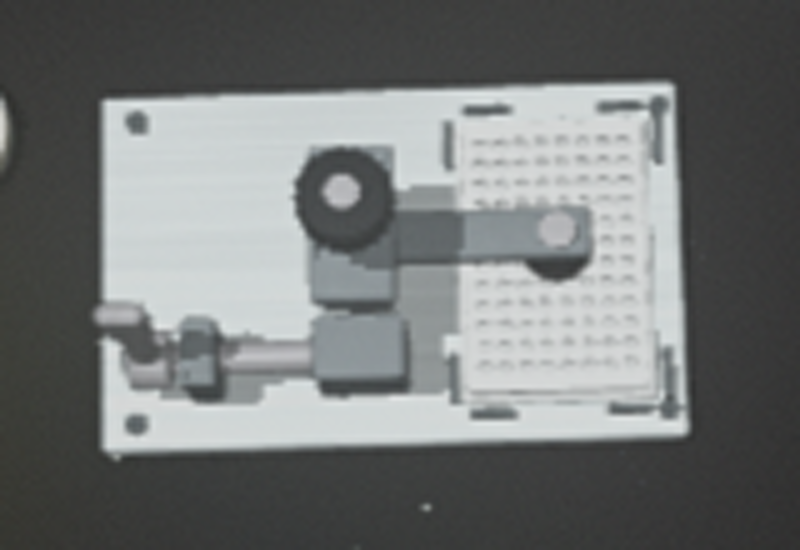

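>>> {"api": "servo_tool", "payload": {
  "targets": [
    {"xyz": [-28, -23, 0]},
    {"xyz": [-28, -23, 0]},
    {"xyz": [-28, -23, 0]},
    {"xyz": [-28, -23, 0]},
    {"xyz": [-28, -23, 0]},
    {"xyz": [-28, -23, 0]},
    {"xyz": [-28, -23, 0]},
    {"xyz": [-28, -23, 0]},
    {"xyz": [-28, -23, 0]},
    {"xyz": [-28, -23, 0]},
    {"xyz": [-28, -23, 0]},
    {"xyz": [-28, -23, 0]},
    {"xyz": [-28, -23, 0]},
    {"xyz": [-28, -23, 0]},
    {"xyz": [-28, -23, 0]},
    {"xyz": [-28, -23, 0]},
    {"xyz": [-28, -23, 0]},
    {"xyz": [-28, -23, 0]},
    {"xyz": [-10, -11, 0]},
    {"xyz": [0, 0, 0]}
  ],
  "gripper": 100
}}

```text
validation failed for argument at $.ta...
```

```bash
cat >> h.py <<'E'
def st():
    s=manip.read_state()
    print("t",round(s["time_s"],2),"pos",s["eef_pos"].round(4),"yaw x",np.arctan2(s["ee_rot"][1,0],s["ee_rot"][0,0]).round(4),"q",s["qpos"].round(3),"F",s["force"].round(2),"T",s["torque"].round(3),"g",round(s["grip_width"],4),round(s["gripper_force"],1)); return s
def totool(s,p): return ((np.array(p)-s["eef_pos"])@s["ee_rot"]*1000).round(1)
E
python3 - <<'E'
from h import *
s=st(); d=save("wrist","pics/w1.png"); print(d["mtx"],d["tool_from_camera"]); print(totool(s,[.56,.1165,.113]),totool(s,[.51,.204,.115]))
E
```

```text
t 0.1 pos [0.164  0.6542 0.2301] yaw x 2.8958 q [ 1.175  0.287  1.578 -0.     1.279 -0.15 ] F [-1.09 -0.87 -0.01] T [ 0.001 -0.038  0.001] g 0.0857 0.0
[[371.64829954   0.         316.9998796 ]
 [  0.         371.64829954 241.8759263 ]
 [  0.           0.           1.        ]] [[ 3.80866947e-04  9.50236948e-01  3.11527844e-01  8.01451567e-02]
 [ 9.99999890e-01 -2.76334332e-04 -3.79689376e-04 -6.80197609e-04]
 [-2.74709035e-04  3.11527955e-01 -9.50236948e-01 -1.42089034e-01]
 [ 0.00000000e+00  0.00000000e+00  0.00000000e+00  1.00000000e+00]]
[-515.  -424.9  117.8] [-445.2 -352.2  115.7]
```

View pics/w1.png

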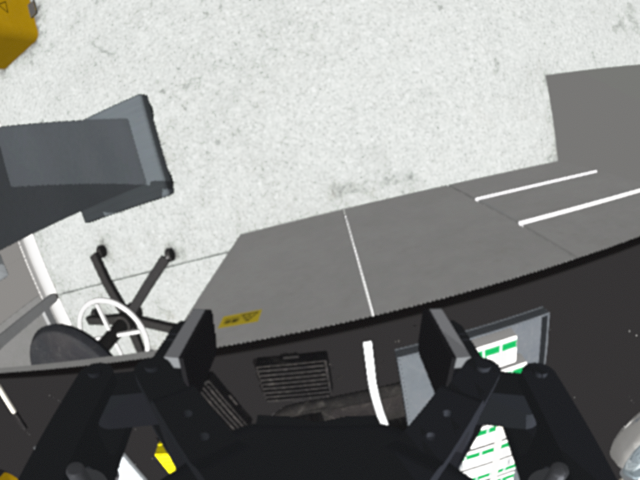

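The move was refused, so the picture still shows the start pose: fingers at the bottom, sink edge and floor, no clamp in view. I'll resend with "turn" in each row.

>>> {"api": "servo_tool", "payload": {
  "targets": [
    {"xyz": [-28, -23, 0], "turn": 0},
    {"xyz": [-28, -23, 0], "turn": 0},
    {"xyz": [-28, -23, 0], "turn": 0},
    {"xyz": [-28, -23, 0], "turn": 0},
    {"xyz": [-28, -23, 0], "turn": 0},
    {"xyz": [-28, -23, 0], "turn": 0},
    {"xyz": [-28, -23, 0], "turn": 0},
    {"xyz": [-28, -23, 0], "turn": 0},
    {"xyz": [-28, -23, 0], "turn": 0},
    {"xyz": [-28, -23, 0], "turn": 0},
    {"xyz": [-28, -23, 0], "turn": 0},
    {"xyz": [-28, -23, 0], "turn": 0},
    {"xyz": [-28, -23, 0], "turn": 0},
    {"xyz": [-28, -23, 0], "turn": 0},
    {"xyz": [-28, -23, 0], "turn": 0},
    {"xyz": [-28, -23, 0], "turn": 0},
    {"xyz": [-28, -23, 0], "turn": 0},
    {"xyz": [-28, -23, 0], "turn": 0},
    {"xyz": [-11, -11, 0], "turn": 0},
    {"xyz": [0, 0, 0], "turn": 0}
  ],
  "gripper": 100
}}

```text
time_s: 1.82
eef_pos: [0.5616, 0.1144, 0.2309]
ee_rot: [[-0.969, 0.247, -0.0], [0.247, 0.969, -0.001], [0.0, -0.001, -1.0]]
force: [0.3, 0.1, -0.3]
grip_width: 0.0853
gripper_force: 0.0
```

```bash
python3 - <<'E'
from h import *
s=st(); d=save("wrist","pics/w2.png"); print(totool(s,[.56,.1165,.113]),totool(s,[.51,.204,.115]))
E
```

```text
t 1.82 pos [0.5616 0.1144 0.2309] yaw x 2.8915 q [ 2.400e-02  6.400e-02  1.832e+00 -1.000e-03  1.246e+00 -1.296e+00] F [ 0.31  0.09 -0.3 ] T [-0.021  0.011 -0.026] g 0.0853 0.0
[  2.    1.8 117.9] [ 72.1  74.2 115.8]
```

View pics/w2.png

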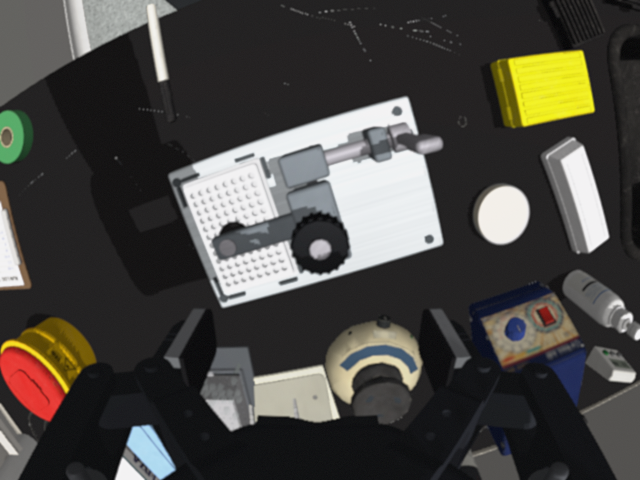

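The picture shows the clamp: nut top at (320,245), lever paddle at (425,143), foot arm over the plate at (228,245). Ray-casting the nut gives tool (3,1), which agrees with the top view, so I'll descend and grip.

>>> {"api": "servo_tool", "payload": {
  "targets": [
    {"xyz": [2.5, 1.5, 25], "turn": 0},
    {"xyz": [0, 0, 30], "turn": 0},
    {"xyz": [0, 0, 30], "turn": 0},
    {"xyz": [0, 0, 25], "turn": 0},
    {"xyz": [0, 0, 10], "turn": 0},
    {"xyz": [0, 0, 0], "turn": 0}
  ]
}}

```text
time_s: 2.37
eef_pos: [0.5551, 0.1205, 0.108]
ee_rot: [[-0.97, 0.242, -0.007], [0.242, 0.97, 0.0], [0.007, -0.002, -1.0]]
force: [-0.3, 0.6, -0.1]
grip_width: 0.0852
gripper_force: 0.0
```

>>> {"api": "servo_tool", "payload": {
  "targets": [
    {"xyz": [0, 0, 0], "turn": 0},
    {"xyz": [0, 0, 0], "turn": 0},
    {"xyz": [0, 0, 0], "turn": 0},
    {"xyz": [0, 0, 0], "turn": 0},
    {"xyz": [0, 0, 0], "turn": 0},
    {"xyz": [0, 0, 0], "turn": 0},
    {"xyz": [0, 0, 0], "turn": 0},
    {"xyz": [0, 0, 0], "turn": 0},
    {"xyz": [0, 0, 0], "turn": 0},
    {"xyz": [0, 0, 0], "turn": 0}
  ],
  "gripper": 30
}}

```text
time_s: 3.2
eef_pos: [0.5588, 0.1166, 0.113]
ee_rot: [[-0.97, 0.242, 0.001], [0.242, 0.97, -0.006], [-0.002, -0.005, -1.0]]
force: [-2.8, -7.9, 2.2]
grip_width: 0.0367
gripper_force: 59.6
```

```bash
python3 - <<'E'
from h import *
s=st()
E
```

```text
t 3.2 pos [0.5588 0.1166 0.113 ] yaw x 2.8973 q [ 0.03   0.187  1.926 -0.007  1.028 -1.293] F [-2.84 -7.9   2.23] T [-1.218  0.353  0.132] g 0.0367 59.6
```

>>> {"api": "servo_tool", "payload": {
  "targets": [
    {"xyz": [0, -1, 0], "turn": 0.1},
    {"xyz": [0, 0, 0], "turn": 0.12},
    {"xyz": [0, 0, 0], "turn": 0.12},
    {"xyz": [0, 0, 0], "turn": 0.12},
    {"xyz": [0, 0, 0], "turn": 0.12},
    {"xyz": [0, 0, 0], "turn": 0.12},
    {"xyz": [0, 0, 0], "turn": 0.12},
    {"xyz": [0, 0, 0], "turn": 0.12},
    {"xyz": [0, 0, 0], "turn": 0.12},
    {"xyz": [0, 0, 0], "turn": 0.12},
    {"xyz": [0, 0, 0], "turn": 0.12},
    {"xyz": [0, 0, 0], "turn": 0.12},
    {"xyz": [0, 0, 0], "turn": 0.12},
    {"xyz": [0, 0, 0], "turn": 0.12},
    {"xyz": [0, 0, 0], "turn": 0.12},
    {"xyz": [0, 0, 0], "turn": 0.12},
    {"xyz": [0, 0, 0], "turn": 0.0},
    {"xyz": [0, 0, 0], "turn": 0}
  ]
}}

```text
time_s: 4.7
eef_pos: [0.5638, 0.1185, 0.1149]
ee_rot: [[0.547, 0.837, 0.016], [0.837, -0.547, 0.002], [0.01, 0.012, -1.0]]
force: [11.2, -0.1, -3.3]
grip_width: 0.0363
gripper_force: 60.2
```

```bash
python3 - <<'E'
from h import *
s=st(); print(totool(s,[.51,.204,.16]))
E
```

```text
t 4.7 pos [0.5638 0.1185 0.1149] yaw x 0.9924 q [0.03  0.187 1.923 0.002 1.016 0.608] F [11.2  -0.08 -3.28] T [ 0.29  -1.309 -0.383] g 0.0363 60.2
[ 42.7 -91.2 -45.8]
```

>>> {"api": "servo_tool", "payload": {
  "targets": [
    {"xyz": [0, 0, 0], "turn": 0},
    {"xyz": [0, 0, 0], "turn": 0},
    {"xyz": [0, 0, 0], "turn": 0},
    {"xyz": [0, 0, 0], "turn": 0},
    {"xyz": [0, 0, 0], "turn": 0},
    {"xyz": [0, 0, -25], "turn": 0},
    {"xyz": [0, 0, -35], "turn": 0}
  ],
  "gripper": 100
}}

```text
time_s: 5.28
eef_pos: [0.5547, 0.1181, 0.1674]
ee_rot: [[0.544, 0.839, -0.01], [0.839, -0.544, -0.0], [-0.006, -0.008, -1.0]]
force: [0.5, 0.7, -0.7]
grip_width: 0.0853
gripper_force: 0.0
```

>>> {"api": "servo_tool", "payload": {
  "targets": [
    {"xyz": [0, 0, 0], "turn": 0.12},
    {"xyz": [0, 0, 0], "turn": 0.12},
    {"xyz": [0, 0, 0], "turn": 0.12},
    {"xyz": [0, 0, 0], "turn": 0.12},
    {"xyz": [0, 0, 0], "turn": 0.12},
    {"xyz": [0, 0, 0], "turn": 0.12},
    {"xyz": [0, 0, 0], "turn": 0.12},
    {"xyz": [0, 0, 0], "turn": 0.1},
    {"xyz": [-25, -30, 0], "turn": 0},
    {"xyz": [-25, -30, 0], "turn": 0},
    {"xyz": [-25, -30, 0], "turn": 0},
    {"xyz": [0, 0, 0], "turn": 0},
    {"xyz": [0, 0, 0], "turn": 0}
  ],
  "gripper": 0
}}

```text
time_s: 6.37
eef_pos: [0.4766, 0.2052, 0.1712]
ee_rot: [[0.998, 0.059, -0.0], [0.059, -0.998, -0.0], [-0.0, 0.0, -1.0]]
force: [0.6, -0.0, -0.7]
grip_width: 0.0001
gripper_force: 0.0
```

```bash
python3 - <<'E'
from h import *
s=st(); d=save("wrist","pics/w3.png"); print(totool(s,[.51,.204,.115]),totool(s,[.56,.1165,.132]))
E
```

```text
t 6.37 pos [0.4766 0.2052 0.1712] yaw x 0.0592 q [ 0.211  0.     2.011 -0.     1.13   1.723] F [ 0.59 -0.01 -0.73] T [ 0.032 -0.001  0.033] g 0.0001 0.0
[33.3  3.1 56.2] [78.  93.4 39.2]
```

View pics/w3.png

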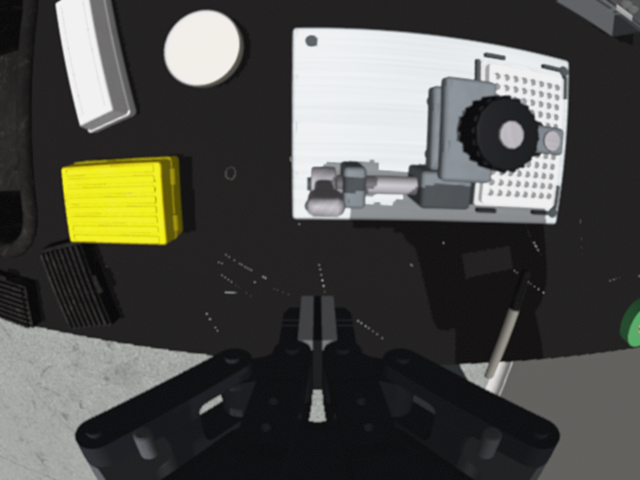

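The picture shows the shut fingers at bottom centre, the lever standing with its end at (325,205) and the nut at (510,133). The lever is about 35 mm ahead and 3 mm to tool +y, so I'll go down behind it and push gently to about 0.3 rad.

>>> {"api": "servo_tool", "payload": {
  "targets": [
    {"xyz": [0, 3, 26], "turn": 0.006},
    {"xyz": [0, 0, 30], "turn": 0},
    {"xyz": [8, 0, 0], "turn": 0},
    {"xyz": [8, 0, 0], "turn": 0},
    {"xyz": [6, 0, 0], "turn": 0},
    {"xyz": [6, 0, 0], "turn": 0},
    {"xyz": [6, 0, 1], "turn": 0},
    {"xyz": [6, 0, 1], "turn": 0},
    {"xyz": [0, 0, 0], "turn": 0},
    {"xyz": [0, 0, 0], "turn": 0}
  ]
}}

```text
time_s: 7.25
eef_pos: [0.519, 0.203, 0.1139]
ee_rot: [[0.999, 0.05, 0.001], [0.05, -0.999, 0.0], [0.001, -0.0, -1.0]]
force: [1.0, 0.4, -0.3]
grip_width: -0.0001
gripper_force: 0.0
```

```bash
cat >> h.py <<'E'
def lever():
    "lever angle from side camera depth: points left of lever_mount in slab around lever plane"
    d=manip.read_camera("side"); W=world(d); W=W[d["depth"]>0]
    c,s_=np.cos(.053),np.sin(.053); x=W[:,0]-.510; y=W[:,1]-.204; cx=c*x+s_*y; cy=-s_*x+c*y; cz=W[:,2]-.040
    m=(abs(cy)<.014)&(cx>-.02)&(cx<.1)&(cz>-.012)&(cz<.1); rr=np.hypot(cx,cz); m&=(rr>.03)&(rr<.096)
    return cx[m],cz[m],cy[m],d
E
python3 - <<'E'
from h import *
s=st(); cx,cz,cy,d=lever(); cv2.imwrite("pics/s2.png",d["pixels"][220:360,220:380][:,:,::-1].repeat(4,0).repeat(4,1))
a=np.arctan2(cx,cz); print(len(a),np.percentile(a,[10,25,50,75,90]).round(3), np.median(cy), np.percentile(np.hypot(cx,cz),[50,99]))
E
```

```text
t 7.25 pos [0.519  0.203  0.1139] yaw x 0.0497 q [0.191 0.157 1.96  0.    1.024 1.712] F [ 0.99  0.39 -0.33] T [0.005 0.017 0.031] g -0.0001 0.0
372 [0.076 0.216 0.309 0.363 0.408] 0.008354221892156347 [0.07620258 0.0955483 ]
```

View pics/s2.png

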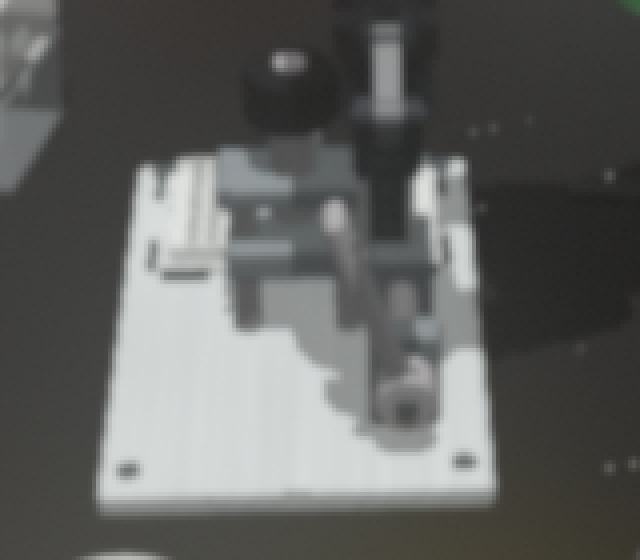

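The picture shows the lever leaning towards +x at about 0.3 rad, pivot (405,400) and tip (335,215), with the fingers behind it. I'll feel on in small steps.

>>> {"api": "servo_tool", "payload": {
  "targets": [
    {"xyz": [4, 0, 1], "turn": 0},
    {"xyz": [3, 0, 1], "turn": 0},
    {"xyz": [0, 0, 0], "turn": 0},
    {"xyz": [0, 0, 0], "turn": 0}
  ]
}}

```text
time_s: 7.63
eef_pos: [0.5253, 0.2033, 0.1112]
ee_rot: [[0.999, 0.05, -0.0], [0.05, -0.999, -0.0], [-0.0, 0.0, -1.0]]
force: [0.0, -0.3, -1.3]
grip_width: -0.0001
gripper_force: 0.0
```

>>> {"api": "servo_tool", "payload": {
  "targets": [
    {"xyz": [4, 0, 1.5], "turn": 0},
    {"xyz": [3, 0, 1.5], "turn": 0},
    {"xyz": [0, 0, 0], "turn": 0},
    {"xyz": [0, 0, 0], "turn": 0}
  ]
}}

```text
time_s: 7.97
eef_pos: [0.5324, 0.2036, 0.1081]
ee_rot: [[0.999, 0.05, -0.0], [0.05, -0.999, -0.0], [-0.0, 0.0, -1.0]]
force: [-0.3, -0.7, -0.2]
grip_width: 0.0001
gripper_force: 0.0
```

>>> {"api": "servo_tool", "payload": {
  "targets": [
    {"xyz": [3.5, 0, 1.5], "turn": 0},
    {"xyz": [3, 0, 2], "turn": 0},
    {"xyz": [0, 0, 0], "turn": 0},
    {"xyz": [0, 0, 0], "turn": 0}
  ]
}}

```text
time_s: 8.3
eef_pos: [0.539, 0.2039, 0.1047]
ee_rot: [[0.999, 0.05, 0.0], [0.05, -0.999, -0.0], [0.0, 0.0, -1.0]]
force: [0.5, -0.2, 0.1]
grip_width: 0.0003
gripper_force: 0.0
```

>>> {"api": "servo_tool", "payload": {
  "targets": [
    {"xyz": [3, 0, 2], "turn": 0},
    {"xyz": [3, 0, 2], "turn": 0},
    {"xyz": [0, 0, 0], "turn": 0},
    {"xyz": [0, 0, 0], "turn": 0}
  ]
}}

```text
time_s: 8.63
eef_pos: [0.545, 0.2043, 0.1009]
ee_rot: [[0.999, 0.05, 0.0], [0.05, -0.999, 0.0], [0.0, -0.0, -1.0]]
force: [-0.7, 0.9, 1.9]
grip_width: 0.0001
gripper_force: 0.9
```

>>> {"api": "servo_tool", "payload": {
  "targets": [
    {"xyz": [3, 0, 2.5], "turn": 0},
    {"xyz": [3, 0, 2], "turn": 0},
    {"xyz": [0, 0, 0], "turn": 0},
    {"xyz": [0, 0, 0], "turn": 0},
    {"xyz": [0, 0, 0], "turn": 0}
  ]
}}

```text
time_s: 9.05
eef_pos: [0.5509, 0.2046, 0.0965]
ee_rot: [[0.999, 0.05, 0.0], [0.05, -0.999, 0.0], [0.0, -0.0, -1.0]]
force: [-2.1, 1.0, 3.9]
grip_width: -0.0001
gripper_force: 1.9
```

>>> {"api": "servo_tool", "payload": {
  "targets": [
    {"xyz": [3, 0, 2.5], "turn": 0},
    {"xyz": [2.5, 0, 3], "turn": 0},
    {"xyz": [0, 0, 0], "turn": 0},
    {"xyz": [0, 0, 0], "turn": 0},
    {"xyz": [0, 0, 0], "turn": 0}
  ]
}}

```text
time_s: 9.47
eef_pos: [0.5565, 0.2049, 0.0913]
ee_rot: [[0.999, 0.05, 0.001], [0.05, -0.999, 0.0], [0.001, -0.0, -1.0]]
force: [-3.8, 0.1, 5.1]
grip_width: -0.0001
gripper_force: 2.7
```

```bash
cat >> h.py <<'E'
def theta(s,w=11):
    from scipy.optimize import brentq
    c,s_=np.cos(.053),np.sin(.053); dx,dy,z=s["eef_pos"]-[.510,.204,.040]
    X=(c*dx+s_*dy)*1000+w; Z=z*1000; R=np.hypot(X,Z); r=np.sqrt(R*R-25); th=np.arctan2(X,Z)+np.arctan2(5,r)
    F=s["force"]@[-np.cos(th)*c,-np.cos(th)*s_,np.sin(th)]; return th,r,F
E
python3 - <<'E'
from h import *
s=st(); print(theta(s)); cx,cz,cy,d=lever(); a=np.arctan2(cx,cz)
print(np.percentile(a,[10,25,50,75,90]).round(3))
np.savez("pics/s3.npz",**d)
for i in range(4):
    s=manip.read_state(); print(s["time_s"],s["force"].round(2)); manip.read_camera("side")
E
```

```text
t 9.47 pos [0.5565 0.2049 0.0913] yaw x 0.0498 q [0.182 0.261 1.883 0.    0.997 1.703] F [-3.84  0.08  5.08] T [-0.05   0.425 -0.003] g -0.0001 2.7
(np.float64(0.9069127364937677), np.float64(76.87400876744161), np.float64(6.362363424386373))
[0.553 0.715 0.838 0.875 0.927]
9.5167 [-2.65  0.04  4.68]
9.5667 [-1.97  0.22  4.9 ]
9.6167 [-2.24  0.32  5.48]
9.6667 [-2.1  -0.48  5.05]
```

Fitting force against angle at three points gives first touch at cam ≈ 6.2 mm (θ ≈ 0.69, 46 % of the swing). That predicts about 60 N closed, so no more nut work is needed and I'll close gently.

>>> {"api": "servo_tool", "payload": {
  "targets": [
    {"xyz": [2.5, 0, 2.9], "turn": 0},
    {"xyz": [2.2, 0, 2.9], "turn": 0},
    {"xyz": [2.1, 0, 3.1], "turn": 0},
    {"xyz": [2, 0, 3.1], "turn": 0},
    {"xyz": [1.8, 0, 3.3], "turn": 0},
    {"xyz": [1.7, 0, 3.4], "turn": 0},
    {"xyz": [0, 0, 0], "turn": 0},
    {"xyz": [0, 0, 0], "turn": 0}
  ]
}}

```text
time_s: 10.38
eef_pos: [0.5696, 0.2056, 0.0731]
ee_rot: [[0.999, 0.05, 0.003], [0.05, -0.999, 0.0], [0.003, -0.0, -1.0]]
force: [-1.4, 0.2, 5.4]
grip_width: 0.0001
gripper_force: 2.7
```

>>> {"api": "servo_tool", "payload": {
  "targets": [
    {"xyz": [1.4, 0, 3.5], "turn": 0},
    {"xyz": [1.4, 0, 3.5], "turn": 0},
    {"xyz": [1, 0, 3.6], "turn": 0},
    {"xyz": [1, 0, 3.6], "turn": 0},
    {"xyz": [0, 0, 0], "turn": 0},
    {"xyz": [0, 0, 0], "turn": 0}
  ]
}}

```text
time_s: 10.88
eef_pos: [0.573, 0.2056, 0.0572]
ee_rot: [[0.999, 0.05, -0.0], [0.05, -0.999, -0.0], [-0.0, 0.0, -1.0]]
force: [1.0, -0.0, 0.1]
grip_width: 0.0001
gripper_force: 0.0
```

```bash
python3 - <<'E'
from h import *
s=st(); print(theta(s)); cx,cz,cy,d=lever(); a=np.arctan2(cx,cz)
print(np.percentile(a,[10,25,50,75,90]).round(3)); print(manip.read_state()["force"])
E
```

```text
t 10.88 pos [0.573  0.2056 0.0572] yaw x 0.0497 q [ 0.178  0.341  1.854 -0.     0.947  1.699] F [ 1.03 -0.04  0.1 ] T [-0.023 -0.027 -0.   ] g 0.0001 0.0
(np.float64(1.4087814523733353), np.float64(75.83367186079191), np.float64(-0.07150392810936015))
[1.008 1.211 1.361 1.394 1.438]
[ 0.364551   -0.71769218 -0.89533291]
```

>>> {"api": "servo_tool", "payload": {
  "targets": [
    {"xyz": [0.8, 0, 2.5], "turn": 0},
    {"xyz": [0.5, 0, 2.5], "turn": 0},
    {"xyz": [0, 0, 1.5], "turn": 0},
    {"xyz": [0, 0, 0], "turn": 0},
    {"xyz": [0, 0, 0], "turn": 0}
  ]
}}

```text
time_s: 11.35
eef_pos: [0.5744, 0.2057, 0.051]
ee_rot: [[0.999, 0.05, -0.0], [0.05, -0.999, -0.0], [-0.0, 0.0, -1.0]]
force: [0.4, -0.1, -0.8]
grip_width: 0.0002
gripper_force: 0.0
```

>>> {"api": "servo_tool", "payload": {
  "targets": [
    {"xyz": [0, 0, 1], "turn": 0},
    {"xyz": [0, 0, 0], "turn": 0},
    {"xyz": [0, 0, 0], "turn": 0}
  ]
}}

```text
time_s: 11.6
eef_pos: [0.5746, 0.2058, 0.0504]
ee_rot: [[0.999, 0.05, 0.0], [0.05, -0.999, 0.0], [0.0, -0.0, -1.0]]
force: [0.9, -0.5, 0.5]
grip_width: 0.0
gripper_force: 0.0
```

>>> {"api": "servo_tool", "payload": {
  "targets": [
    {"xyz": [0, 0, 1], "turn": 0},
    {"xyz": [0, 0, 0], "turn": 0},
    {"xyz": [0, 0, 0], "turn": 0}
  ]
}}

```text
time_s: 11.85
eef_pos: [0.5748, 0.2058, 0.0499]
ee_rot: [[0.999, 0.05, 0.0], [0.05, -0.999, 0.0], [0.0, -0.0, -1.0]]
force: [-0.7, 0.8, 3.1]
grip_width: -0.0001
gripper_force: 1.4
```

>>> {"api": "servo_tool", "payload": {
  "targets": [
    {"xyz": [0, 0, 1], "turn": 0},
    {"xyz": [0, 0, 0], "turn": 0},
    {"xyz": [0, 0, 0], "turn": 0}
  ]
}}

```text
time_s: 12.1
eef_pos: [0.5749, 0.2058, 0.0498]
ee_rot: [[0.999, 0.05, 0.0], [0.05, -0.999, -0.0], [0.0, 0.0, -1.0]]
force: [-2.3, -0.9, 7.1]
grip_width: 0.0001
gripper_force: 3.7
```

```bash
python3 - <<'E'
from h import *
s=st(); print(theta(s)); cx,cz,cy,d=lever(); a=np.arctan2(cx,cz)
print(np.percentile(a,[10,25,50,75,90]).round(3)); cv2.imwrite("pics/s4.png",d["pixels"][220:360,220:380][:,:,::-1].repeat(4,0).repeat(4,1))
E
```

```text
t 12.1 pos [0.5749 0.2058 0.0498] yaw x 0.0499 q [ 0.178  0.355  1.852 -0.     0.935  1.699] F [-2.34 -0.94  7.09] T [-0.125  0.459 -0.013] g 0.0001 3.7
(np.float64(1.5075728420379912), np.float64(76.34065271529225), np.float64(7.230320970331842))
[1.124 1.308 1.454 1.486 1.535]
```

View pics/s4.png

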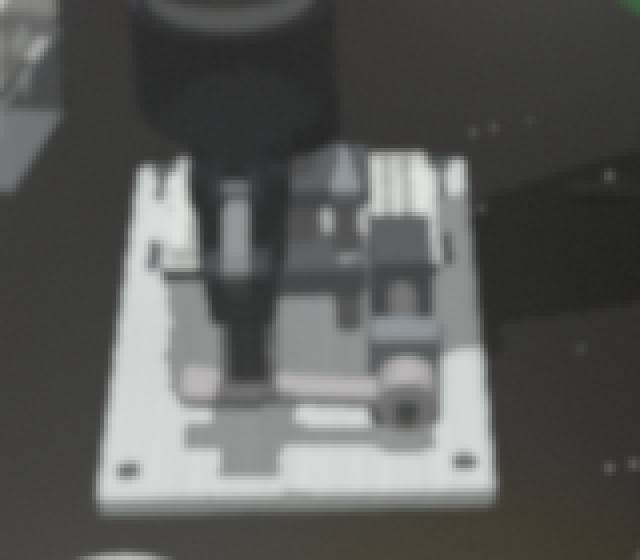

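The lever lies level, pivot (405,400) and tip (195,382), against its stop at the expected geometry. I'll back straight off and check that it stays.

>>> {"api": "servo_tool", "payload": {
  "targets": [
    {"xyz": [0, 0, -5], "turn": 0},
    {"xyz": [0, 0, -25], "turn": 0},
    {"xyz": [0, 0, -35], "turn": 0},
    {"xyz": [0, 0, -35], "turn": 0},
    {"xyz": [0, 0, -35], "turn": 0},
    {"xyz": [0, 0, 0], "turn": 0},
    {"xyz": [0, 0, 0], "turn": 0},
    {"xyz": [0, 0, 0], "turn": 0}
  ]
}}

```text
time_s: 12.82
eef_pos: [0.5741, 0.2056, 0.1828]
ee_rot: [[0.999, 0.05, -0.001], [0.05, -0.999, -0.0], [-0.001, 0.0, -1.0]]
force: [-0.2, 0.4, -0.1]
grip_width: -0.0
gripper_force: 0.0
```

```bash
python3 - <<'E'
from h import *
s=st(); cx,cz,cy,d=lever(); a=np.arctan2(cx,cz)
p=np.percentile(a,[10,25,50,75,90]).round(3); print(p)
if p[2]>1.42: print(manip.hand_in())
E
```

```text
t 12.82 pos [0.5741 0.2056 0.1828] yaw x 0.0498 q [ 0.178  0.188  1.785 -0.     1.169  1.699] F [-0.19  0.39 -0.11] T [-0.019  0.014 -0.04 ] g -0.0 0.0
[1.428 1.446 1.467 1.506 1.551]
the job is handed in; nothing more can be done
None
```

I turned the nut down about 6 mm, felt first touch at about 46 % of the lever's swing, and pressed the lever closed; it stayed closed by itself. The foot should be holding the plate with about 60 N, which is worked out from the push forces, not measured. The job is handed in; no verdict was returned.

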